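# Pop a parts case out of the feeder and trap it on the reading window

## Robot

A 6-joint arm with a two-finger parallel gripper is mounted at the origin on the work surface. World frame = base frame: x ahead of the robot, y to its left, z up, the work surface at z = 0. Lengths are in m, angles in degrees, forces in N, time in s.
With the tool pointing down it reaches from about 0.325 to 0.775 m from the base axis. Payload 9.3 kg.
Tool frame: the origin (TCP) lies at the very end of the fingers, on their centre line; the grasp point (between the pads) lies bot.grasp_offset behind it (bot.grasp_offset is the distance from the TCP to the grasp point, in m); z points along the fingers, y is the direction in which the jaws open and shut (so a half turn about z gives the same grasp; the last joint's range is limited). The gripper opens to 85 mm and grips with 20 to 120 N. Pads are 22 mm wide; open, the fingers measure 114 mm over their backs; the gripper's body (76 mm by 85 mm) begins 54 mm behind the grasp point. The pads swing forward as they close: fully open they stand 13 mm farther back than shut.
Start: joints at [-77.326, 14.817, 1.232, 76.415, 0, 81.257], TCP at [0.201, -0.512, 0.231] pointing down, gripper open.
Joint ranges: [-174.27, 174.27], [-52.1, 104.24], [-59.71, 78.15], [-110.17, 111.67], [-87.03, 83.33], [-180, 180]. Speed limits (degrees/s): [127.2, 127.2, 159.86, 180, 180, 180].

## Interface

Orientations are given as [roll, pitch, yaw] about the fixed x, y, z axes, in that order (R = Rz(yaw) Ry(pitch) Rx(roll)).
In Python, from bench import bot, cams gives the robot as it stands.
- The arm moves only by the shell command python3 -m jog 'ROWS' [FORCE]. ROWS is JSON, a list of rows, each a list of 5 numbers: the shift along the tool's x, y, z in m, then the turn about the tool's z in degrees, then the opening, from 0 (shut) to 1 (fully open). A call has 1 to 12 rows; each row is the pose to reach, as a shift and turn from the pose commanded when the call began, along the tool's axes at that moment; what a row does not reach only later rows make up. A row lasts 1/10 s, in which the tool goes at most 50 mm and 8.59 degrees, less where a joint would pass 70% of its speed; a pose out of reach is approached as far as the arm can. A call with a gripper value outside its range is refused whole. The fingers move at their own pace and stop on an object; FORCE is the grip in N (left out, the last holds). Time passes only in rows, so rows that repeat a pose let the fingers close. It gives the time, the measured TCP pose, the force and the opening at its end, in the units of the state.
- bot.read_state(): the state, without advancing time (a new reading comes with each control period).
- cams.capture(name): name is "side" or "top" or "wrist"; returns (picture, depth): 480x640x3 uint8, red, green, blue; 480x640 float32, m along the optical axis (not along the pixel's ray), 0 where there is no reading.
- cams.camera_model(name): a dict with "fovy" (degrees; the focal length in pixels is half the picture's height over the tangent of half this angle, whatever the lens; pixels are square), "cx", "cy" (the principal point, pixels), "eye" and "rotation" of the camera in the world; the wrist camera has in their place "tool_from_camera" (4x4, takes a point from camera to tool coordinates, whose origin is the TCP and whose axes are the flange's). Camera axes: x right, y down, z forward; pixel columns grow to the right and rows downward; lengths in m; the calibration is good to about 2 mm. The wrist camera is an equidistant fisheye: a pixel r from the principal point sees the ray r / f radians off the axis. A picture is of the moment at which its call begins: read the wrist's pose just before it. camera_model takes no time and is no camera call.
- bot.hand_in(): hands the job in, once; it reports no verdict.
The state is a dict: "t": time; "joint_pos": joint angles; "qd": joint speeds; "joint_torque": joint torques, N m; "position": TCP position; "tcp_rot": TCP orientation; "ft_force": force on the tool from outside, world axes, zero at the start; "torque": the same for the moment, N m; "opening": finger opening in m.
Only numpy, scipy, OpenCV 4.12 (cv2) and the standard library are available. Lean on these libraries where they do the work, as an engineer would, in place of code of your own. Each camera call takes 0.05 s, during which the arm holds its last target. There are 200 camera calls.

## Task

Press the feeder's eject key fully down with one finger, and with the other finger trap the white parts case that pops out of its nest, so that it is stopped on the chute over the dark reading window before it slides away. Only touch and press: do not lift or grasp the case, never take it out without the key, and leave the tape roll, carton and jar where they stand. Finish while still holding: the key fully down and the case resting against the finger over the window.

Things in the scene. Friction and masses are not known exactly. Their poses are not given: they have to be found in the camera images.
- feeder: Fixed case feeder: grey base plate 160 x 250 x 8 mm with a steel chute and, on its -x side, the eject key. Origin on the bench, z up. The chute runs along y at x = +15 mm and falls 12 degrees to +y, its open lower end (y = +98 mm); 46 mm wide inside, side walls 10 mm high, 3 mm thick. A finger standing in the chute level with the key stops the case about over the window.
- window (a point): Middle of the dark reading window (36 x 36 mm, flush in the chute floor), on the floor surface, 50 mm above the bench. Its y axis points down along the chute, z is square to the chute floor (12 degrees off vertical), x is level, across the chute, away from the key.
- key_top (a point): Middle of the top of the eject key, a bare aluminium cap 30 mm (across) x 34 mm (along the chute), 62.5 mm above the bench when up, 50.5 mm fully down. From the window it lies level 62 mm to -x and 39 mm down-chute. The chute floor beside it is about 42 mm above the bench: with the key down, a second fingertip at the same height stands 8 mm above the floor.
- eject_key (a joint): Travel of the eject key in m: 0 up, 0.012 fully down at its stop. A spring presses it up with 1.6 N at the top and 6.4 N fully down; it rises when let go. It lowers the gate in front of the case: about 7 mm of travel lets the case go.
- case_center (a point): Centre of the white plastic parts case, a smooth closed box 44 mm (x, across the chute) x 50 mm (y, along the chute) x 26 mm high (z, square to the chute floor), about 0.18 kg, loose, very slippery. Lying on the chute floor over the window, its centre is 13 mm from the floor.
- case: The same case; origin at the middle of its underside. It waits 65 mm up-chute of the window, pressed by a spring pusher against a steel gate 7 mm high. Let go, it shoots down past the window in about half a second and off the lower end unless a finger already stands in the chute.
- tape: Roll of clear packing tape lying flat, 90 mm across, 76 mm hole, 45 mm high, loose; leave alone. Origin under its centre.
- carton: Small brown carton, 60 x 90 x 50 mm, loose; leave alone. Origin under its centre.
- jar: Small white jar, 50 mm across, 75 mm high, loose; leave alone. Origin under its centre.
Things that resemble listed ones, but are neither listed nor needed, are in the scene too. Leave any brown, orange or purple look-alike of the case alone.

How it is judged:
By the outcome, as a careful person would: the job done as asked, in the order asked, and still so for the second after the job is handed in, while the arm keeps its last pose, push and grip.
It also fails if it takes over 32 s, if anything falls off the work surface, if the arm or the gripper's body presses on something with over 40 N, if the wrist force passes 120 N, or if a joint passes its speed limit or range.

## Working session

There is one attempt and no reset: what is moved stays moved. The work goes in short steps, Python scripts to look and compute and a shell command to move; the robot and the scene stay as the last step left them, time stands still between calls to the robot, and variables do not carry over. Pictures are saved under pics/ and viewed, about 8 in all and at most 12, crops included, and the job is handed in when it is done.

```bash
mkdir -p pics; ls
python3 - <<'E'
from bench import bot,cams
import cv2,numpy as np
s=bot.read_state();print(s, bot.grasp_offset)
for n in("top","side"):
    p,d=cams.capture(n);cv2.imwrite(f"pics/{n}0.png",p[:,:,::-1]);np.save(f"pics/{n}0.npy",d);print(n,cams.camera_model(n))
print(cams.camera_model("wrist"))
E
```

```text
pics
{'t': 0.0, 'joint_pos': array([-7.73282566e+01,  1.48489220e+01,  1.19001548e+00,  7.64170670e+01,
        8.98362935e-06,  8.12557899e+01]), 'qd': array([-0.04094508, -0.05856517, -0.08000283, -0.03671569, -0.05806534,
       -0.01513844]), 'joint_torque': array([ 1.74281147e-03, -5.55634260e+01,  3.44528103e+01,  1.36195868e-02,
       -1.43307311e-04,  1.07737171e-05]), 'position': array([ 0.20074802, -0.51174202,  0.23068539]), 'tcp_rot': array([-1.79924911e+02, -1.15586297e-02,  2.14159459e+01]), 'ft_force': array([-0.18838352, -0.14184992, -0.21355055]), 'torque': array([-0.00381402, -0.00829639,  0.0110667 ]), 'opening': 0.08545820161943161} 0.0187
top {'fovy': 50.506603968957634, 'cx': 325.3231813350439, 'cy': 238.51780339228688, 'eye': array([0.49883285, 0.0569974 , 0.96356743]), 'rotation': array([-175.32356306,   -0.33194297,  -89.10696082])}
side {'fovy': 42.531515865814185, 'cx': 313.90584182680703, 'cy': 239.29607432427977, 'eye': array([ 0.27559965, -0.75515242,  0.57152081]), 'rotation': array([-118.95805055,    1.30833649,  -21.73170189])}
{'fovy': 65.70646984690485, 'cx': 321.51240263923046, 'cy': 237.75579886371727, 'tool_from_camera': array([[ 8.52597580e-04, -9.45679666e-01, -3.25098819e-01,
         8.38238053e-02],
       [ 9.99999506e-01,  6.40109091e-04,  7.60565688e-04,
        -6.93223266e-04],
       [-5.11152796e-04, -3.25099307e-01,  9.45679745e-01,
        -1.42803171e-01],
       [ 0.00000000e+00,  0.00000000e+00,  0.00000000e+00,
         1.00000000e+00]])}
```

View pics/top0.png

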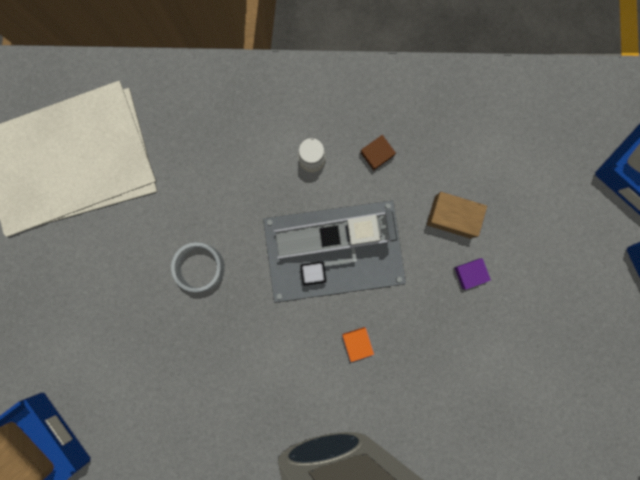

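View pics/side0.png

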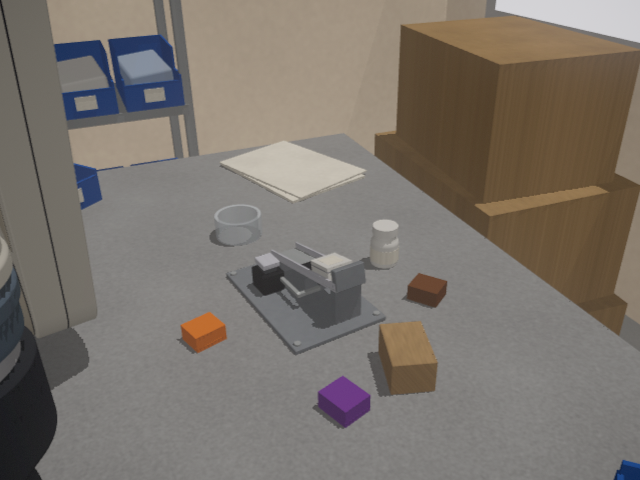

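The top view shows the feeder around (335,252), with the lower chute end towards the left. The window is at (331,236), the case at (364,230) and the key cap at (313,273). The tape (196,268), jar (311,153) and carton (457,215) stand clear, and the side view agrees. Next I'll measure the window, key and base plate.

```bash
cat > h.py <<'E'
import numpy as np,cv2
from scipy.spatial.transform import Rotation as R
from bench import bot,cams
def ray(n,px):
    m=cams.camera_model(n);f=240/np.tan(np.radians(m['fovy']/2))
    v=R.from_euler('xyz',m['rotation'],degrees=True).apply([(px[0]-m['cx'])/f,(px[1]-m['cy'])/f,1]);return m['eye'],v
def onz(n,px,z):
    e,v=ray(n,px);return e+v*(z-e[2])/v[2]
def blob(mask,near):
    c,_=cv2.findContours(mask.astype(np.uint8),0,1);c=[k for k in c if cv2.contourArea(k)>60]
    k=min(c,key=lambda k:np.hypot(*(np.array(cv2.minAreaRect(k)[0])-near)));return k,cv2.minAreaRect(k)
E
python3 - <<'E'
from h import *
I=cv2.imread('pics/top0.png');d=np.load('pics/top0.npy');g=I.max(2).astype(int)
for nm,mask,near,z in(('win',g<45,(331,236),.05),('key',g>150,(313,273),.0625),('case',g>165,(364,230),.09)):
    k,r=blob(mask,near);c=cv2.boxPoints(r);W=np.array([onz('top',p,z)for p in c]);print(nm,r,cv2.contourArea(k),onz('top',r[0],z).round(4),[np.linalg.norm(W[i]-W[i-1]).round(4)for i in(1,2)],
     'edge yaw',np.degrees(np.arctan2(*(W[1]-W[0])[1::-1])).round(1), 'depth z',onz('top',r[0],0)[2] if 0 else (cams.camera_model('top')['eye'][2]-d[int(r[0][1]),int(r[0][0])]).round(3))
# base plate screws/corners
for p in((269,221),(391,207),(400,281),(280,296)):print(onz('top',p,.008).round(4))
cv2.imwrite('pics/c0.png',cv2.resize(I[190:310,250:420],None,fx=4.5,fy=4.5,interpolation=2))
E
```

```text
win ((329.5999755859375, 235.69996643066406), (17.39482879638672, 16.82914161682129), 81.8698959350586) 259.5 [0.5789 0.0452 0.05  ] [np.float64(0.0304), np.float64(0.0315)] edge yaw -80.9 depth z 0.045
key ((312.72998046875, 272.6099853515625), (15.273506164550781, 17.39482879638672), 81.8698959350586) 236.5 [0.5118 0.0742 0.0625] [np.float64(0.0308), np.float64(0.0269)] edge yaw -81.0 depth z 0.065
case ((363.32275390625, 228.651611328125), (25.316770553588867, 28.036346435546875), 81.46923065185547) 655.0 [ 0.5885 -0.0123  0.09  ] [np.float64(0.0486), np.float64(0.0439)] edge yaw -80.5 depth z 0.084
[0.6086 0.1596 0.008 ]
[ 0.639  -0.0709  0.008 ]
[ 0.4995 -0.0884  0.008 ]
[0.4681 0.1356 0.008 ]
```

View pics/c0.png

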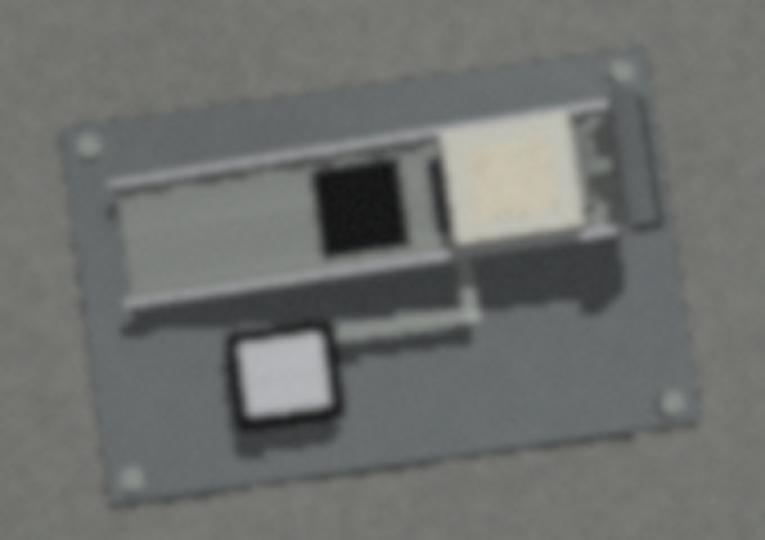

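```bash
python3 -m jog '[[0.534,-0.425,0.05,-76.9,0.56],[0.534,-0.425,0.05,-76.9,0.56],[0.534,-0.425,0.05,-76.9,0.56],[0.534,-0.425,0.05,-76.9,0.56],[0.534,-0.425,0.05,-76.9,0.56],[0.534,-0.425,0.05,-76.9,0.56],[0.534,-0.425,0.05,-76.9,0.56],[0.534,-0.425,0.05,-76.9,0.56],[0.534,-0.425,0.05,-76.9,0.56],[0.534,-0.425,0.05,-76.9,0.56],[0.534,-0.425,0.05,-76.9,0.56],[0.534,-0.425,0.05,-76.9,0.56]]' 
python3 -m jog '[[0,0,0,0,0.56]]'
```

```text
t: 1.3
position: [0.5012, 0.008, 0.1872]
tcp_rot: [-180.0, 0.0, 98.3]
ft_force: [1.1, -1.4, -0.4]
opening: 0.0478
t: 1.4
position: [0.5022, 0.0106, 0.1864]
tcp_rot: [-180.0, -0.1, 98.7]
ft_force: [0.4, -0.6, -0.8]
opening: 0.0479
```

```bash
python3 -m jog '[[0.0615,0.05,0.036,0,0.56],[0.0615,0.05,0.036,0,0.56],[0.0615,0.05,0.036,0,0.56],[0.0615,0.05,0.036,0,0.56],[0.0615,0.05,0.036,0,0.56],[0.0615,0.05,0.036,0,0.56]]'
python3 - <<'E'
from h import *
s=bot.read_state();print(s['position'],s['tcp_rot'],s['opening']);np.save('pics/s1.npy',np.r_[s['position'],s['tcp_rot']])
p,d=cams.capture('wrist');cv2.imwrite('pics/w1.png',p[:,:,::-1]);np.save('pics/w1.npy',d)
E
```

```text
t: 2.0
position: [0.5411, 0.073, 0.1521]
tcp_rot: [180.0, 0.0, 98.2]
ft_force: [0.0, -0.6, -0.3]
opening: 0.0481
[0.54108424 0.0729695  0.15209497] [1.79953992e+02 1.62981431e-02 9.82429941e+01] 0.04811439318492621
```

View pics/w1.png

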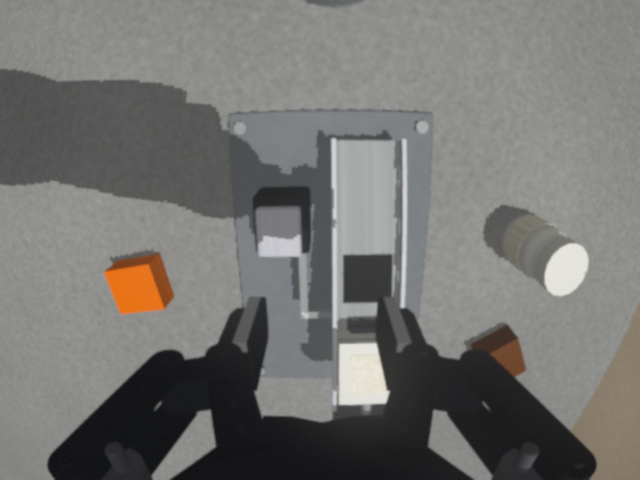

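The wrist view shows the key cap at about (279,231), the window at (368,278), and the fingertips near (253,300) and (391,300). The scene is correctly oriented.

```bash
cat >> h.py <<'E'
def wray(s,px):
    m=cams.camera_model('wrist');f=240/np.tan(np.radians(m['fovy']/2));u=np.array(px,float)-[m['cx'],m['cy']];r=np.hypot(*u);t=r/f
    v=np.r_[u/r*np.sin(t),np.cos(t)];T=m['tool_from_camera'];Rt=R.from_euler('xyz',s[3:],degrees=True)
    return Rt.apply(T[:3,3])+s[:3],Rt.apply(T[:3,:3]@v),T[:3,3],T[:3,:3]@v,v
def wz(s,px,z):
    e,v=wray(s,px)[:2];return e+v*(z-e[2])/v[2]
E
python3 - <<'E'
from h import *
s=np.load('pics/s1.npy');d=np.load('pics/w1.npy');I=cv2.imread('pics/w1.png')
Rt=R.from_euler('xyz',s[3:],degrees=True)
T=lambda P:(Rt.inv().apply(P-s[:3])*1e3).round(1)
for n,px,z in(('key',(279,231),.0625),('keyTL',(256,206),.0625),('keyBR',(302,257),.0625),('win',(368,278),.05),('wallL top lo',(333,139),.05),('wallR lo',(405,139),.05),('wallL inner',(337,255),.06),('wallR inner',(401,255),.06),('scr1',(240,128),.008),('scr2',(422,127),.008)):
    P=wz(s,px,z);print(n,P.round(4),'tool',T(P))
for px in((240,303),(251,303),(263,303),(380,303),(392,303),(402,303),(279,245),(368,220)):
    e,v,et,vt,vc=wray(s,px);z=d[px[1],px[0]];print(px,z,((et+vt*z/vc[2])*1e3).round(1))
E
```

```text
key [0.512  0.078  0.0625] tool [  9.2 -28.1  89.6]
keyTL [0.4952 0.0928 0.0625] tool [ 26.3 -42.7  89.6]
keyBR [0.5294 0.0619 0.0625] tool [ -9.3 -13.2  89.6]
win [0.5792 0.0473 0.05  ] tool [-30.9  33.9 102.1]
wallL top lo [0.5387 0.1417 0.05  ] tool [ 68.4   7.4 102.1]
wallR lo [0.5859 0.1496 0.05  ] tool [ 69.5  55.3 102.1]
wallL inner [0.5528 0.0658 0.06  ] tool [-8.8 10.5 92.1]
wallR inner [0.5967 0.072  0.06  ] tool [-8.9 54.8 92.1]
scr1 [0.4679 0.1385 0.008 ] tool [ 75.4 -63.2 144. ]
scr2 [0.6075 0.1604 0.008 ] tool [ 77.1  78.1 144.1]
(240, 303) 0.33234322 [-80.4 -74.9 152. ]
(251, 303) 0.14759652 [ 11.2 -28.6 -11.8]
(263, 303) 0.14715338 [ 11.5 -23.5 -12.2]
(380, 303) 0.14850552 [ 10.9  23.9 -10.9]
(392, 303) 0.14710562 [ 11.5  28.6 -12.2]
(402, 303) 0.2610183 [-44.9  58.1  88.9]
(279, 245) 0.24765834 [ -0.8 -28.5  89.8]
(368, 220) 0.26386157 [ 10.6  33.1 110.9]
```

```bash
python3 -m jog '[[0,0.0025,0,0,0.62],[0,0.0025,0,0,0.62],[0,0.0025,0,0,0.62]]'
```

```text
t: 2.35
position: [0.5438, 0.0741, 0.1516]
tcp_rot: [180.0, 0.0, 98.3]
ft_force: [-0.4, -0.2, -0.9]
opening: 0.0528
```

```bash
python3 -m jog '[[0.007,0,0.03,0,0.62],[0.007,0,0.06,0,0.62],[0.007,0,0.076,0,0.62],[0.007,0,0.076,0,0.62],[0.007,0,0.076,0,0.62]]'
python3 - <<'E'
from h import *
s=bot.read_state();print(s['position'],s['tcp_rot'],s['ft_force'])
p,d=cams.capture('wrist');cv2.imwrite('pics/w2.png',p[:,:,::-1])
p,d=cams.capture('side');cv2.imwrite('pics/sd2.png',cv2.resize(p[200:350,200:400,::-1],None,fx=4,fy=4,interpolation=2))
E
```

```text
t: 2.85
position: [0.5428, 0.0812, 0.0759]
tcp_rot: [-180.0, -0.0, 98.3]
ft_force: [0.0, 0.0, 0.6]
opening: 0.0525
[0.54282927 0.08120555 0.07586133] [-1.79995863e+02 -5.55632455e-04  9.83172515e+01] [0.01541431 0.03161412 0.55643367]
```

View pics/w2.png

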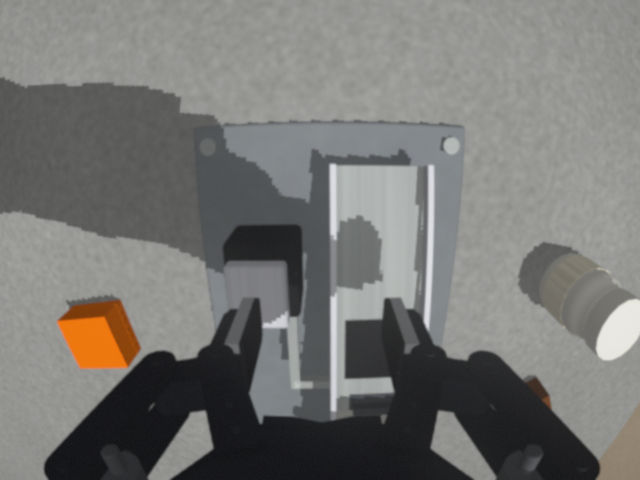

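View pics/sd2.png

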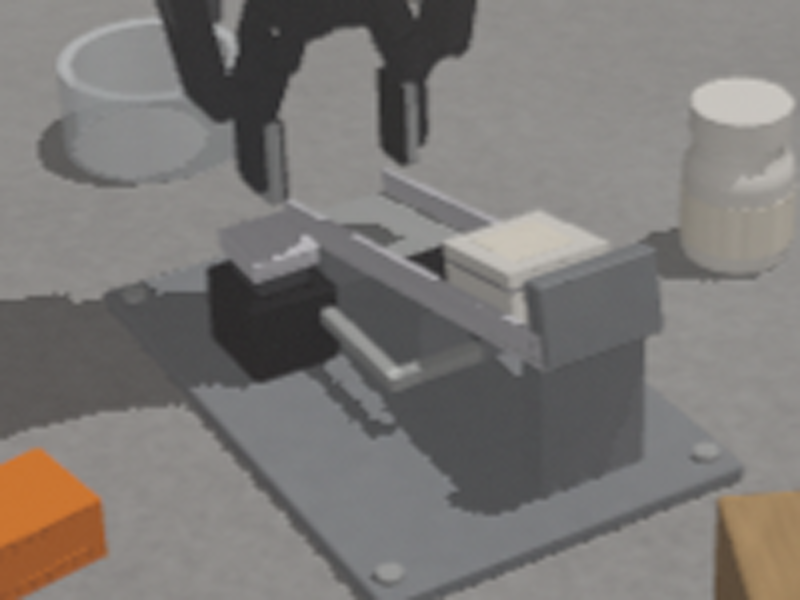

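The key finger is over the cap (224–290, 262–328 in the wrist view) and the other is above the chute. I'll check the numbers from these pixels.

Run:
```python
from h import *
st=bot.read_state();s=np.r_[st['position'],st['tcp_rot']];Rt=R.from_euler('xyz',s[3:],degrees=True)
for n,px,z in(('TL',(224,262),.0625),('TR',(288,262),.0625),('BR',(290,328),.0625),('winTop',(369,320),.0463),('wallLi',(337,300),.054),('wallRi',(427,300),.054)):
    print(n,((Rt.inv().apply(wz(s,px,z)-s[:3]))*1e3).round(1))
```

```text
TL [ 18.3 -45.6  14. ]
TR [ 18.6 -15.3  14.1]
BR [-17.2 -15.6  14.1]
winTop [-22.6  26.   30.4]
wallLi [-5.7  7.9 22.6]
wallRi [-6.7 54.9 22.7]
```

```bash
python3 -m jog '[[0,0,0.008,0,0.62],[0,0,0.014,0,0.62],[0,0,0.016,0,0.62],[0,0,0.016,0,0.62]]'; python3 -m jog '[[0,0,0.002,0,0.62],[0,0,0.004,0,0.62],[0,0,0.004,0,0.62]]'
```

```text
t: 3.35
position: [0.5424, 0.0812, 0.059]
tcp_rot: [-180.0, -0.0, 98.3]
ft_force: [-0.8, 0.1, -0.1]
opening: 0.053
t: 3.65
position: [0.5428, 0.0812, 0.0554]
tcp_rot: [180.0, 0.0, 98.3]
ft_force: [0.5, 0.3, 1.4]
opening: 0.0527
```

```bash
python3 -m jog '[[0,0,0.004,0,0.62],[0,0,0.008,0,0.62],[0,0,0.011,0,0.62],[0,0,0.011,0,0.62],[0,0,0.011,0,0.62]]'; python3 -m jog '[[0,0,0.001,0,0.62],[0,0,0.001,0,0.62]]'
```

```text
t: 4.15
position: [0.543, 0.0812, 0.0465]
tcp_rot: [179.9, 0.0, 98.3]
ft_force: [-8.1, -0.1, 28.0]
opening: 0.053
t: 4.35
position: [0.543, 0.0812, 0.0463]
tcp_rot: [179.8, 0.0, 98.3]
ft_force: [-9.7, -0.6, 36.5]
opening: 0.0533
```

```bash
python3 -m jog '[[0,0,-0.002,0,0.62],[0,0,-0.002,0,0.62],[0,0,-0.002,0,0.62]]'
python3 - <<'E'
from h import *
s=bot.read_state();print(s['position'],s['tcp_rot'],s['ft_force'])
p,d=cams.capture('wrist');cv2.imwrite('pics/w3.png',p[:,:,::-1])
p,d=cams.capture('side');cv2.imwrite('pics/sd3.png',cv2.resize(p[200:350,200:400,::-1],None,fx=4,fy=4,interpolation=2))
E
```

```text
t: 4.65
position: [0.5429, 0.0812, 0.0467]
tcp_rot: [179.9, 0.0, 98.3]
ft_force: [-5.1, -0.3, 19.3]
opening: 0.0531
[0.54293228 0.08121499 0.04670358] [1.79911003e+02 2.11466139e-02 9.83195913e+01] [-5.11237823 -0.28612445 19.30446227]
```

View pics/w3.png

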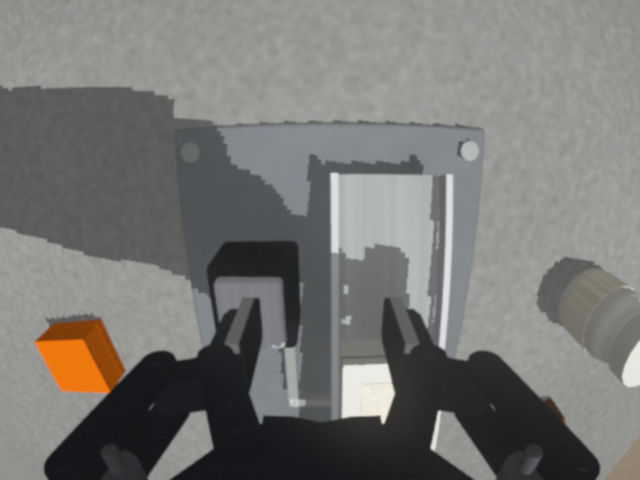

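View pics/sd3.png

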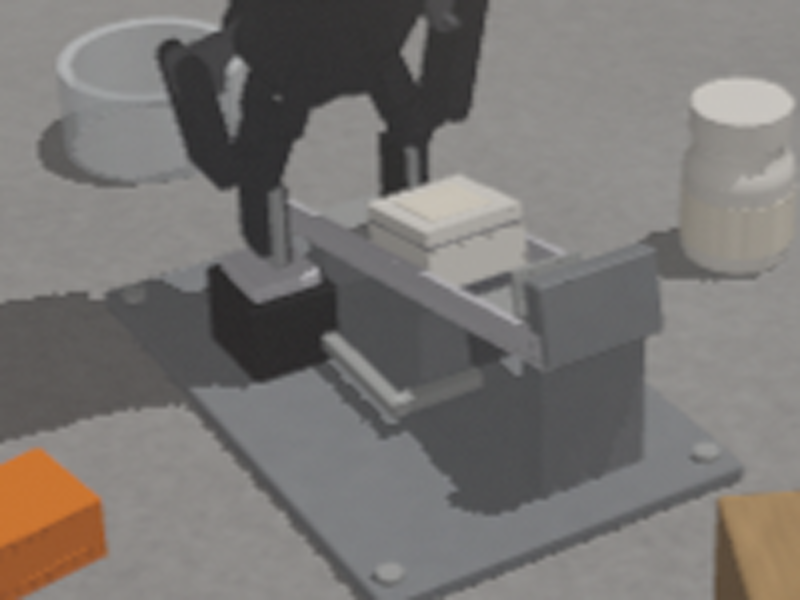

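The case has left its nest and rests against the chute finger, and the key looks down. I'll check both with depth, and check that the case is at rest.

Run:
```python
from h import *
f0=None
for i in range(2):
    st=bot.read_state();s=np.r_[st['position'],st['tcp_rot']];p,d=cams.capture('wrist')
    Rt=R.from_euler('xyz',s[3:],degrees=True)
    for n,px in(('key',(225,295)),('key2',(275,320)),('floor',(380,300)),('case top front',(360,370)),('case top',(362,395))):
        e,v,et,vt,vc=wray(s,px);z=d[px[1],px[0]];print(n,(e+v*z/vc[2]).round(4),'tool',((et+vt*z/vc[2])*1e3).round(1))
    col=p[340:400,360].astype(int).sum(1);print(340+np.argmax(np.diff(col)))
print(st['ft_force'],st['position'],st['t'])
```

```text
key [0.5004 0.0857 0.0508] tool [ 10.5 -41.5  -4.2]
key2 [0.523  0.0763 0.0498] tool [ -2.  -20.4  -3.2]
floor [0.5688 0.0887 0.0418] tool [ 3.6 26.7  5. ]
case top front [0.5601 0.0714 0.072 ] tool [-12.2  15.6 -25.3]
case top [0.5631 0.06   0.0746] tool [-24.   16.9 -27.9]
364
key [0.5001 0.085  0.0497] tool [  9.9 -41.8  -3. ]
key2 [0.5231 0.0767 0.0505] tool [ -1.6 -20.3  -3.8]
floor [0.5687 0.0889 0.0422] tool [ 3.9 26.6  4.6]
case top front [0.5603 0.0705 0.0709] tool [-13.2  15.7 -24.2]
case top [0.5632 0.0595 0.0741] tool [-24.4  17.  -27.4]
364
[-4.72107467 -0.4044297  19.71381783] [0.54290409 0.081223   0.04671542] 4.8
```

```bash
python3 -c "
from bench import bot
print(bot.hand_in())"
```

```text
the job is handed in; nothing more can be done
None
```

I pressed the eject key fully down with one finger, and the other finger, already in the chute, trapped the white case over the window. I handed the job in at about 4.8 s with the arm still holding both.

- **Key:** its top measured 50–51 mm above the bench, against 50.5 mm for fully down. The arm is pressing with about 20 N, more than the 6.4 N spring. It peaked at about 36 N before I eased off.
- **Case:** its front edge did not move between two successive pictures. The geometry puts its centre within a few millimetres of the middle of the window. I worked that out from the finger position, because the case hides the window.
- **Other objects:** the tape roll and jar stood unmoved in the last side picture. The carton is only partly in that view, but the arm never came near it.

None of the final checks failed. The top and wrist cameras disagreed by about 4 mm on the key's position along the chute. I placed the fingers between the two estimates, and a closer wrist view then put the key within 1 mm of them.

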